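# Lock a pepper mill in a cam clamp

### The arm

A 6-joint arm with a two-finger parallel gripper is mounted at the origin on a cart in front of the work surface, level with it; the furniture and walls round the work are solid. World frame = base frame: x ahead of the robot, y to its left, z up, the work surface at z = 0. Lengths are in mm, angles in degrees, forces in N, time in s.
With the tool pointing down it reaches from about 225 to 875 mm from the base axis. Payload 3.4 kg.
Tool frame: the origin (TCP) lies at the very end of the fingers, on their centre line; the grasp point (between the pads) lies env.grasp_offset behind it (env.grasp_offset is the distance from the TCP to the grasp point, in mm); z points along the fingers, y is the line along which they close (so a half turn about z gives the same grasp; the last joint's range is limited). The gripper opens to 85 mm and grips with 20 to 120 N. Pads are 22 mm wide; open, the fingers measure 114 mm over their backs; the gripper's body (76 mm by 85 mm) begins 54 mm behind the grasp point. The pads swing forward as they close: fully open they stand 13 mm farther back than shut.
Start: joints at [56.551, 15.808, 86.224, -0, 77.962, -6.933], TCP at [256.733, 514.54, 231.328] pointing down, gripper open.
Joint ranges: [-165.64, 165.64], [-43.16, 119.46], [12.63, 154.43], [-67.54, 247.53], [6.08, 155.33], [-154.97, 154.97]. Speed limits (degrees/s): [147.25, 147.25, 180, 180, 180, 180].

### API

Orientations are given as a 3x3 rotation matrix whose columns are the frame's x, y, z axes.
In Python, from plant import env, kinematics, monitor, cams, ticket, outline_of gives the robot as it stands. Calls block until the motion is done:
- env.reach(position, orientation): joint-space move of the TCP to a pose.
- env.move_linear(position, orientation=None, vel=150, contact_N=None): straight line of the TCP; orientation=None keeps the orientation; vel is the mean speed in mm/s. With contact_N (N) it stops when the force on the tool has changed by that much, and returns True; else False.
- env.movej(angles): joint-space move.
- env.gripper_to(opening, f_grip=None): finger opening in mm; f_grip is the grip in N (None keeps the last); returns when the fingers have stopped.
- env.wait(seconds).
- kinematics.solve_ik(position, orientation): joint angles nearest the present ones, or None.
- monitor.get_obs(): the state.
- cams.read_camera(name): name is "scene" or "top" or "wrist"; returns a dict with "img" (400x640x3 uint8, red, green, blue), "camera_matrix" (3x3 intrinsics, pixels), "rvec" (rotation vector, rad) and "tvec" (3), from world to camera coordinates, as OpenCV has them. Camera axes: x right, y down, z forward; pixel columns grow to the right and rows downward; lengths in mm; the calibration is good to about 2 mm. A picture is of the moment at which its call begins. There is no depth.
A pose or a line that the arm cannot do raises env.IKError and nothing moves.
- ticket.finish_job(): hands the job in; it is judged then, once.
Trained networks look in the newest picture that a camera, given by its name, has taken for a name from the list of things; names that differ only in an ending like _2 or _b are one class to them, and where a whole thing is asked for, a point or a joint stands for the part that bears it (a point fixed in the world has none). Each returns a list of dicts, best first, with "conf" (0 to 1); they miss things now and then, are a little off and sometimes report something else, mostly with a low value. They report only what shows in the picture. A call takes as long as a camera call. They do not tell look-alikes from the thing itself.
- outline_of(target, camera): "pixels" (400x640 bool, what is visible of it) and "centre" ([column, row] in pixels, amid what is visible of it).
The state is a dict: "clock": time; "joints": joint angles; "dq": joint speeds; "effort": joint torques, N m; "tcp_pos": TCP position; "eef_rot": TCP orientation; "ft_force": force on the tool from outside, world axes, zero at the start; "moment": the same for the moment, N m; "gripper_width": finger opening in mm; "grip_force": force on a finger pad.
Only numpy, scipy, OpenCV 4.12 (cv2) and the standard library are available. Lean on these libraries where they do the work, as an engineer would, in place of code of your own. Each camera call takes 0.05 s, during which the arm holds its last target. There are 200 camera calls.

### The job

Stand the small mill (the one with the narrower domed top, not a flat-capped spice jar) in the middle of the gap between the jaws of the wooden clamp and let go of it. Then turn the clamp's black knob clockwise until its sprung jaw snaps in and holds the mill, without forcing the knob once it comes up firm, and let go. Leave the mill upright in the clamp and the two spice jars where they stand.

Things in the scene. Friction and masses are not known exactly. Their poses are not given: they have to be found in the camera images.
- mill: the mill: an upright glass shaker, 90 mm tall, body a plain cylinder 44 mm across up to 74 mm, then a domed top 34 mm across; about 0.1 kg; origin at the centre of its underside, z up its axis. It stands on the right of the worktop among two spice jars. It leans 2 degrees by itself.
- jar_a: bystander: spice jar 41 mm across, 105 mm tall, cylindrical with a flat black cap; origin under its centre
- jar_b: bystander: spice jar 45 mm across, 100 mm tall, with a flat wide cap; origin under its centre
- clamp: the clamp, fixed to the worktop: wooden base 100 mm (x) by 260 mm (y), 12 mm high; origin at the centre of its underside, y along its length toward the knob end. From -y to +y: a fixed V block (top 46 mm above the worktop), the gap for the mill (55 mm wide along y while open), the sprung jaw, the knob.
- clamp_jaw: the sprung jaw, 40 mm wide, top 47 mm above the worktop; origin at the foot of the middle of its front face (toward the V block), on the base; axes as the clamp's, slides along y. Held open, its origin is at y = -42.5 mm in the clamp's frame; it snaps 11 mm toward -y and clamps the mill with about 9 N (15 mm if the gap is empty). Over 35 N in all on the jaw damages it.
- seat (a point): point on top of the base (12 mm above the worktop), in the middle of the open gap: where the mill's underside centre goes; 5.5 mm to spare on each side along y
- nest (a point): point on top of the base, 5.5 mm farther toward the V block than seat: where the mill's underside centre ends when clamped in the V
- knob_grip (a point): point on the knob's upright axis, 62 mm above the worktop, fixed to the clamp (does not turn). The knob is round, black and fluted, 44 mm across, from 40 to 78 mm above the worktop, over a skirt 76 mm across from 36 to 40 mm. It turns clockwise seen from above and stays where it is left, so it may be turned in several grasps.
- jaw_tail (a point): top of the steel tail, 40 mm wide, that ends the jaw's two rails on the far side of the knob (31 mm above the worktop, 51 mm from the knob's axis while open; it moves with the jaw, in under the knob's skirt). Its follower pin presses with 12 N on the rim of a cam hidden under the skirt and so holds the jaw open until the cam's notch comes round to the pin.
- cam_axis (a point): point on the knob's axis at the hidden cam, 28 mm above the worktop. The notch lies 0.6 to 1.6 rad clockwise; it cannot be seen. Turning takes 0.1 to 0.2 N m. As the pin slips over the notch's edge it pulls the knob ahead with up to 0.6 N m (let go there and it snaps in by itself); after the snap the knob is loose for about 0.2 rad, then firm. 0.4 N m against the firm stop is safe, 0.7 is not.
Not all that is in view belongs to the job. Leave any purple look-alike of the mill alone.

How it is judged (in metres and radians):
On the way, in this order (a step that is already met when the one before it is completed fails the run):
1. the mill stands in the open gap of the clamp, let go of, the jaw still open (horizontal distance between mill and seat below 0.012 m and z of mill in the frame of clamp below 0.016 m and angle between mill's own z axis and vertical below 0.15 rad and contact force between mill and the fingers below 0.1 N and y of clamp_jaw in the frame of clamp above -0.0455 m), for 0.2 s.
2. the jaw has snapped in and holds the mill (y of clamp_jaw in the frame of clamp below -0.0505 m and contact force between mill and clamp_jaw above 3 N), for 0.2 s.
At the end, for the whole second after the job is handed in: The jaw is at least 8 mm in from its open place and presses the mill with more than 3 N; the mill stands on the clamp's base (within 4 mm of its height), upright within 0.15 rad, within 12 mm of the nest point, at rest (all of step 2 and horizontal distance between mill and nest below 0.012 m and z of mill in the frame of clamp below 0.016 m and angle between mill's own z axis and vertical below 0.15 rad and linear speed of mill below 0.02 m/s); the robot touches nothing.
It fails at once if the sprung jaw or its pin loaded with more than 35 N (knob forced) (contact force between clamp_jaw and anything else above 35 N).
It fails at once if a spice jar pushed more than 30 mm or tipped (distance of any of jar_a, jar_b from where it was at the start of the episode above 0.03 m or angle between any of jar_a, jar_b's own z axis and vertical above 0.4 rad).
It fails at once if the mill tipped over (angle between mill's own z axis and vertical above 0.7 rad).
It also fails if it takes over 72 s, if anything falls off the work surface, if the arm or the gripper's body presses on something with over 40 N, if the wrist force passes 120 N, or if a joint passes its speed limit or range.

## Working session

There is one attempt and no reset: what is moved stays moved. The work goes in short steps, each a Python script; the robot and the scene stay as the last script left them, time stands still between calls to the robot, and variables do not carry over. Pictures are saved under pics/ and viewed, at most 10 in all, crops included, and the job is handed in when it is done.

```bash
ls; mkdir -p pics
python3 - <<'E'
from plant import env, monitor, cams, outline_of
import cv2, numpy as np
print(env.grasp_offset, monitor.get_obs()['clock'])
ims=[]
for c in ["scene","top"]:
    r=cams.read_camera(c); ims.append(r["img"])
    np.savez(f"{c}.npz",K=r["camera_matrix"],rvec=r["rvec"],tvec=r["tvec"],img=r["img"])
    for t in ["mill","jar_a","jar_b","clamp","clamp_jaw","knob_grip","jaw_tail","seat"]:
        for d in outline_of(t,c):
            ys,xs=np.nonzero(d["pixels"]); print(c,t,round(d["conf"],2),np.round(d["centre"],1),xs.min(),xs.max(),ys.min(),ys.max(),len(xs))
for n,i in zip("st",ims): cv2.imwrite(f"pics/{n}1.png",i[:,:,::-1])
E
```

```text
pics
18.700000000000003 0.0
scene mill 0.98 [337.8 237.2] 327 344 222 256 489
scene mill 0.85 [315.  220.6] 308 323 204 236 445
scene jar_a 0.65 [357.4 266.1] 348 367 245 291 800
scene jar_a 0.57 [369.  220.7] 357 376 201 243 743
scene jar_b 0.65 [357.4 266.1] 348 367 245 291 800
scene jar_b 0.57 [369.  220.7] 357 376 201 243 743
scene clamp 0.83 [294.8 191.6] 261 339 165 214 1694
scene knob_grip 0.69 [297.2 191.8] 261 339 165 214 1641
scene jaw_tail 0.75 [305.6 192.4] 301 311 186 198 103
scene seat 0.81 [296.7 191.9] 262 338 164 213 1684
top mill 0.78 [383.2 219.4] 374 391 214 232 273
top mill 0.73 [341.  223.5] 332 349 213 233 281
top jar_a 0.68 [444.3 235.3] 428 460 222 245 547
top jar_b 0.68 [444.3 235.3] 428 460 222 245 547
top clamp 0.9 [263.  206.5] 207 314 175 234 4102
top clamp_jaw 0.91 [262.4 207.4] 213 277 190 220 302
top knob_grip 0.79 [261.8 203.5] 206 315 175 234 4139
top jaw_tail 0.68 [270.1 204.8] 213 278 190 220 264
top seat 0.66 [260.5 207.8] 207 315 176 234 4038
```

Run:
```python
import cv2, numpy as np
a=cv2.imread("pics/s1.png")[140:310,230:430]; b=cv2.imread("pics/t1.png")[140:290,190:490]
a=cv2.resize(a,None,fx=4,fy=3.5,interpolation=cv2.INTER_CUBIC) if 0 else cv2.resize(a,None,fx=3.5,fy=3.5,interpolation=cv2.INTER_CUBIC)
b=cv2.resize(b,None,fx=2.66,fy=2.66,interpolation=cv2.INTER_CUBIC)
cv2.imwrite("pics/s2.png",a);cv2.imwrite("pics/t2.png",b)
for c in["scene","top"]:
    z=np.load(c+".npz");R=cv2.Rodrigues(z["rvec"])[0];print(c,z["K"].diagonal(),(-R.T@z["tvec"].ravel()).round(),R.round(2).tolist())
```

```text
scene [491.90519777 491.90519777   1.        ] [ -175. -1031.   749.] [[0.84, -0.54, 0.01], [-0.26, -0.43, -0.86], [0.47, 0.73, -0.5]]
top [362.80846038 362.80846038   1.        ] [269. -37. 893.] [[-0.04, -1.0, -0.0], [-0.97, 0.04, -0.23], [0.23, -0.01, -0.97]]
```

View pics/s2.png

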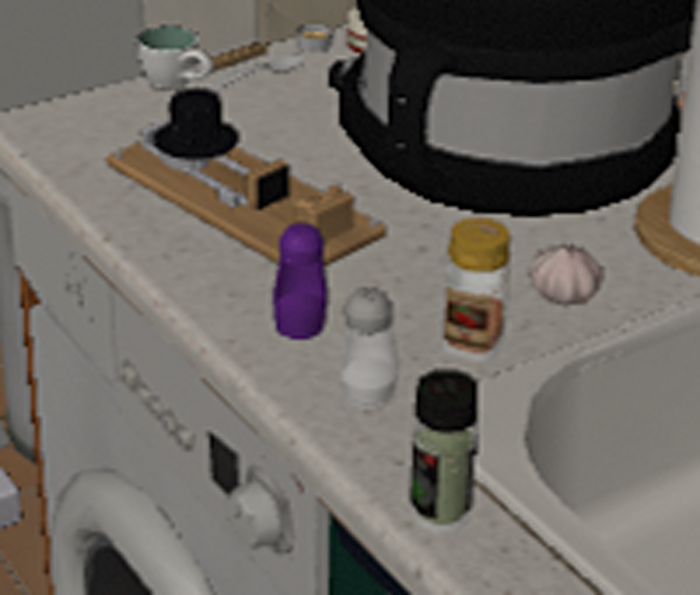

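View pics/t2.png

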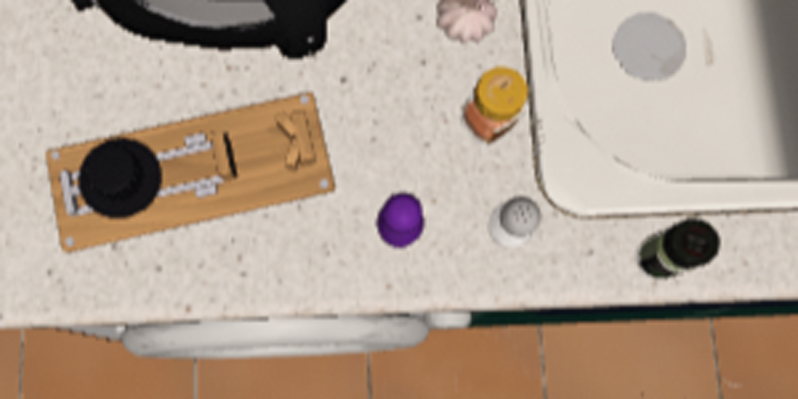

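The real mill is the clear/grey one: scene (337,237), top (383,219). The purple one at scene (315,220), top (341,223) is the look-alike. The jars are at scene (357,266) and (369,220). The clamp's knob end is to the left in the top view, which is world +y. Next I'll fit the poses from both cameras.

```bash
cat > vis.py <<'E'
import numpy as np, cv2
from scipy.optimize import minimize
def cam(r): return r["camera_matrix"],np.asarray(r["rvec"],float),np.asarray(r["tvec"],float)
def proj(c,P): return cv2.projectPoints(np.asarray(P,float).reshape(-1,3),c[1],c[2],c[0],None)[0].reshape(-1,2)
def ray(c,px,z):
    R=cv2.Rodrigues(c[1])[0];o=(-R.T@c[2].reshape(3));d=R.T@np.linalg.inv(c[0])@[px[0],px[1],1];return o+d*(z-o[2])/d[2]
def box(x0,x1,y0,y1,z0,z1): return np.array([[x,y,z] for x in(x0,x1) for y in(y0,y1) for z in(z0,z1)],float)
def cyl(r0,r1,z0,z1,y=0): 
    a=np.linspace(0,6.28,33); return np.vstack([np.c_[r*np.cos(a),y+r*np.sin(a),z+0*a] for r,z in((r0,z0),(r1,z1))])
S=4
def sil(c,parts):
    m=np.zeros((400*S,640*S),np.uint8)
    for p in parts: cv2.fillConvexPoly(m,cv2.convexHull(((proj(c,p)+.5)*S).astype(np.float32)).astype(np.int32),1)
    return cv2.resize(m.astype(np.float32),(640,400),interpolation=cv2.INTER_AREA)
def fit(views,parts,x0,step):
    def pl(x):
        ps=parts(x);a=x[2] if len(x)>2 else 0;R=np.array([[np.cos(a),-np.sin(a),0],[np.sin(a),np.cos(a),0],[0,0,1]])
        return [p@R.T+[x[0],x[1],0] for p in ps]
    def f(x): 
        return sum(np.abs(sil(c,pl(x))-m).sum()/m.sum() for c,m in views)
    sx=np.vstack([x0]+[np.add(x0,np.eye(len(x0))[i]*step[i]) for i in range(len(x0))])
    r=minimize(f,x0,method="Nelder-Mead",options=dict(initial_simplex=sx,xatol=.02,fatol=1e-4)); return r.x,r.fun
def clampparts(x):
    ky=x[3]; return [box(-50,50,-130,130,0,12),box(-20,20,-117,-100,12,46),box(-20,20,-42,-28,12,47),cyl(38,38,36,40,ky),cyl(22,22,40,78,ky)]
millparts=lambda x:[cyl(22,22,0,74),cyl(17,14,74,86),cyl(12,12,74,90)]
E
cat > loc.py <<'E'
from vis import *
from plant import env, monitor, cams, outline_of
V=[];M=[]
C={}
for n in("scene","top"):
    r=cams.read_camera(n);c=cam(r);C[n]=c
    m=outline_of("clamp",n)[0]["pixels"].astype(float);V.append((c,m))
    d=outline_of("mill",n)
    for e in d: print(n,"mill?",e["centre"],ray(c,e["centre"],45).round(),r["img"][e["pixels"]].mean(0).round())
    e=min(d,key=lambda e:np.ptp(r["img"][e["pixels"]].mean(0)));M.append((c,e["pixels"].astype(float)))
    for e in outline_of("jar_a",n): print(n,"jar",ray(c,e["centre"],50).round())
    for e in outline_of("jaw_tail",n)[:1]: print("tail",ray(c,e["centre"],31).round())
t=C["top"]
kn=ray(t,(190+120/2.66,140+178/2.66),38);vb=ray(t,(190+300/2.66,140+140/2.66),30)
print("kn",kn,vb); cen=ray(t,(262,205),12); yaw=np.arctan2(-(kn-vb)[0],(kn-vb)[1]);print(yaw)
for vs in (V,V[:1],V[1:]): print("clamp",*[np.round(q,3) for q in fit(vs,clampparts,[cen[0],cen[1],yaw,60],[8,8,.05,8])])
m0=ray(t,(383,221),50)
for vs in (M,M[:1],M[1:]): print("mill",*[np.round(q,3) for q in fit(vs,millparts,m0[:2],[8,8])])
for i,(c,m) in enumerate(V): pass
E
python3 loc.py
```

```text
scene mill? [315.5, 219.3] [411. -96.  45.] [70. 35. 89.]
scene mill? [304.3, 189.8] [468.  58.  45.] [52. 44. 35.]
scene mill? [336.0, 236.0] [ 414. -190.   45.] [135. 132. 129.]
scene jar [ 519. -178.   50.]
tail [481.  76.  31.]
top mill? [383.2, 223.0] [ 406. -197.   45.] [173. 167. 162.]
top mill? [340.0, 223.9] [408. -95.  45.] [ 96.  50. 122.]
top jar [ 515. -190.   50.]
top jar [ 372. -338.   50.]
tail [458.  88.  31.]
kn [460.4979088  155.24690888  38.        ] [491.79859574  -8.59797481  30.        ]
0.1887641077808647
clamp [4.71809e+02 9.76940e+01 1.83000e-01 5.82240e+01] 0.251
clamp [4.72582e+02 1.04925e+02 1.84000e-01 5.40080e+01] 0.166
clamp [4.70966e+02 9.67670e+01 1.89000e-01 6.48840e+01] 0.058
mill [ 405.019 -197.676] 0.433
mill [ 409.896 -191.381] 0.196
mill [ 403.978 -194.756] 0.206
```

```bash
cat > mv.py <<'E'
import numpy as np
from plant import env, kinematics, monitor, cams, outline_of
def ori(yaw,flip=0):  # closing line (tool y) along yaw-rotated world y
    a=yaw+np.pi*flip; y=np.array([-np.sin(a),np.cos(a),0]); z=np.array([0,0,-1.]); return np.c_[np.cross(y,z),y,z]
E
python3 - <<'E'
from mv import *; from vis import *
for p in ([406,-194,240],[484,28,240],[460,156,240]):
    for fl in (0,1): print(p,fl,[None if q is None else np.round(q) for q in [kinematics.solve_ik(p,ori(.187,fl))]])
J=[kinematics.solve_ik([484,28,240],ori(.187,f)) for f in (0,1)]
f=int(np.argmin([abs(j[5]) for j in J])); R=ori(.187,f)
for k,p in enumerate(([455,28,240],[380,-194,240])):
    env.reach(p,R); r=cams.read_camera("wrist"); cv2.imwrite(f"pics/w{k}.png",r["img"][:,:,::-1]); np.savez(f"w{k}.npz",**r)
    c=cam(r)
    for t in ("clamp","clamp_jaw","mill","jar_a"):
        for d in outline_of(t,"wrist"): 
            ys,xs=np.nonzero(d["pixels"]);print(k,t,d["conf"],d["centre"],xs.min(),xs.max(),ys.min(),ys.max()); np.save(f"w{k}_{t}_{int(d['centre'][0])}.npy",d["pixels"])
print(f,monitor.get_obs()["clock"])
a=np.hstack([cv2.imread(f"pics/w{k}.png") for k in (0,1)]); cv2.imwrite("pics/w01.png",cv2.resize(np.vstack([a[:,:640],a[:,640:]]),(720,900))[:,:])
E
```

```text
[406, -194, 240] 0 [array([ -34.,    5.,   99.,   -0.,   76., -135.])]
[406, -194, 240] 1 [array([-34.,   5.,  99.,  -0.,  76.,  45.])]
[484, 28, 240] 0 [array([  -5.,    8.,   96.,   -0.,   77., -106.])]
[484, 28, 240] 1 [array([-5.,  8., 96., -0., 77., 74.])]
[460, 156, 240] 0 [array([ 11.,   8.,  96.,  -0.,  77., -90.])]
[460, 156, 240] 1 [array([11.,  8., 96., -0., 77., 90.])]
0 clamp 0.92 [264.7, 130.7] 136 382 84 176
0 clamp_jaw 0.6 [265.0, 143.6] 144 300 114 157
0 mill 0.77 [429.0, 224.9] 401 452 198 253
0 mill 0.65 [514.9, 244.7] 480 545 216 275
0 jar_a 0.79 [552.1, 154.7] 496 604 123 188
0 jar_a 0.78 [610.9, 285.9] 570 639 257 334
1 clamp 0.87 [91.3, 36.5] 0 187 0 70
1 clamp_jaw 0.71 [61.3, 25.4] 0 90 0 36
1 clamp_jaw 0.66 [91.6, 35.4] 0 186 0 69
1 mill 0.73 [330.9, 142.0] 309 350 119 166
1 mill 0.72 [230.3, 117.1] 198 256 94 139
1 mill 0.48 [61.4, 24.6] 0 89 0 37
1 jar_a 0.94 [341.5, 24.5] 311 370 0 57
1 jar_a 0.83 [458.8, 203.4] 420 497 169 238
1 jar_a 0.18 [94.9, 36.4] 0 186 0 69
1 4.7333
```

View pics/w0.png

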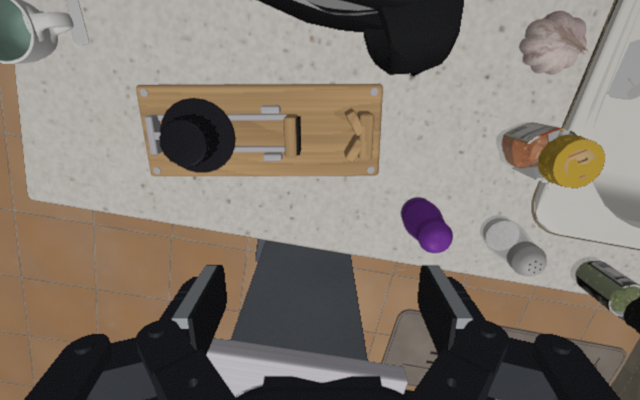

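View pics/w1.png

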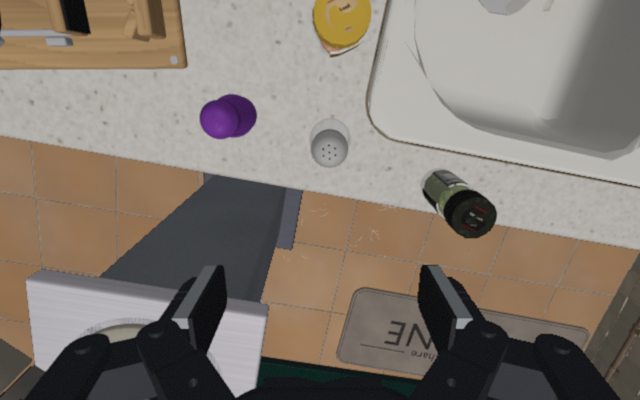

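View w0 shows the whole clamp: base corners near (137,86), (382,86), (380,176), (150,176), jaw front at column ~300, knob at (185,138). View w1 shows the mill's dome at (330,148) and its foot at (331,132), with purple at (228,117).

```bash
ls *.npy
python3 - <<'E'
from vis import *; import glob
z=np.load("w0.npz");c0=cam(z);z1=np.load("w1.npz");c1=cam(z1)
m=np.load("w0_clamp_264.npy").astype(float)
x,f=fit([(c0,m)],clampparts,[471,97,.187,62],[5,5,.03,5]);print("clamp",x.round(3),f)
zt=np.load("top.npz");
def g(x,p): 
    a=x[2];return [x[0]+p[0]*np.cos(a)-p[1]*np.sin(a),x[1]+p[0]*np.sin(a)+p[1]*np.cos(a),p[2]]
# overlay
im=z["img"][:,:,::-1].copy()
def base(x): return [g(x,p) for p in [(-50,-130,12),(50,-130,12),(50,130,12),(-50,130,12)]]
big=cv2.resize(im[70:200,120:400],None,fx=2.8,fy=2.8,interpolation=cv2.INTER_CUBIC)
def dr(P,col,cl=True): cv2.polylines(big,[np.round((proj(c0,P)+.5-[120,70])*2.8).astype(np.int32)],cl,col,1)
dr(base(x),(0,0,255)); dr([g(x,p) for p in [(-20,-42.5,47),(20,-42.5,47)]],(0,255,0)); dr([g(x,p) for p in [(-20,-97.5,12),(20,-97.5,12)]],(255,0,0))
dr([g(x,(22*np.cos(t),x[3]+22*np.sin(t),78)) for t in np.linspace(0,6.2,30)],(0,255,255));dr([g(x,(38*np.cos(t),x[3]+38*np.sin(t),40)) for t in np.linspace(0,6.2,30)],(0,255,255))
mm=np.load(glob.glob("w1_mill_330.npy")[0]).astype(float)
xm,fm=fit([(c1,mm)],millparts,[405,-195],[5,5]);print("mill",xm.round(2),fm)
m0=[np.load(q) for q in glob.glob("w0_mill_51*.npy")]
x2,f2=fit([(c0,m0[0].astype(float))],millparts,[405,-195],[5,5]);print("mill w0",x2.round(2),f2)
im1=z1["img"][:,:,::-1].copy()[90:190,270:400]; b2=cv2.resize(im1,None,fx=4,fy=4,interpolation=cv2.INTER_CUBIC)
for r,h in((22,0),(22,74),(17,76)):
    cv2.polylines(b2,[np.round((proj(c1,cyl(r,r,h,h)[:33]+[xm[0],xm[1],0])+.5-[270,90])*4).astype(np.int32)],True,(0,0,255),1)
H=max(big.shape[0],1); out=np.zeros((600,800,3),np.uint8); bb=cv2.resize(b2,(300,230)); out[:big.shape[0],:big.shape[1]]=big[:600,:800]; out[370:600,:300]=bb
cv2.imwrite("pics/ov.png",out); print("seat",g(x,(0,-70,12)),"knob",g(x,(0,x[3],62)))
E
```

```text
w0_clamp_264.npy
w0_clamp_jaw_265.npy
w0_jar_a_552.npy
w0_jar_a_610.npy
w0_mill_429.npy
w0_mill_514.npy
w1_clamp_91.npy
w1_clamp_jaw_61.npy
w1_clamp_jaw_91.npy
w1_jar_a_341.npy
w1_jar_a_458.npy
w1_jar_a_94.npy
w1_mill_230.npy
w1_mill_330.npy
w1_mill_61.npy
clamp [4.73156e+02 9.90370e+01 1.94000e-01 6.58040e+01] 0.02651038568879535
mill [ 410.67 -194.26] 0.3231162196679438
mill w0 [ 408.34 -192.91] 0.28826096211153684
seat [np.float64(486.61758681580926), np.float64(30.34389178662282), 12] knob [np.float64(460.5005196439693), np.float64(163.6126147806228), 62]
```

View pics/ov.png

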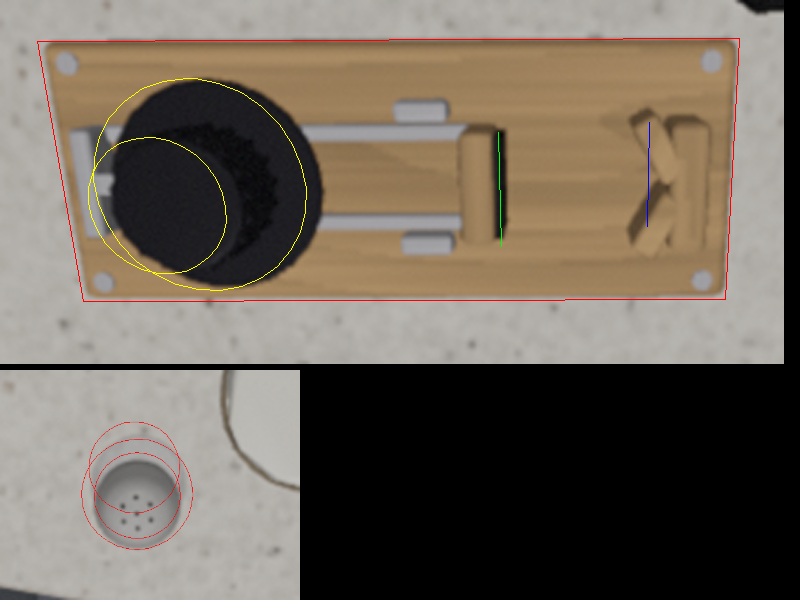

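The clamp outline fits within ~1 mm. The real knob sits ~6 mm closer to the jaw than the fit (clamp y ≈ 59). The mill's dome centre appears ~3 mm nearer the robot than the fit, so x ≈ 407. Now grasping the mill.

Run:
```python
from mv import *; from vis import *
R=ori(.19,1); o=lambda:monitor.get_obs()
env.gripper_to(72); env.reach([407,-194,150],R)
print("contact",env.move_linear([407,-194,41],vel=80,contact_N=6),o()["tcp_pos"])
env.gripper_to(30,25); s=o(); print(s["gripper_width"],s["grip_force"],s["ft_force"],s["clock"])
env.move_linear([407,-194,180],vel=120); s=o(); print(s["gripper_width"],s["grip_force"],s["ft_force"],s["tcp_pos"])
r=cams.read_camera("wrist"); r2=cams.read_camera("scene"); c=cam(r2)
p=proj(c,[[407,-194,180]])[0].astype(int); print(p)
a=cv2.resize(r["img"],(480,300)); b=cv2.resize(r2["img"][p[1]-60:p[1]+90,p[0]-80:p[0]+80],(320,300)); cv2.imwrite("pics/g.png",np.hstack([a,b])[:,:,::-1])
```

```text
contact False [ 407.37206076 -194.24889425   41.41448695]
36.496594375117795 24.589640702779434 [-0.44590641 -0.34982661  4.37884749] 7.4167
36.10823691475075 24.725395940577073 [-0.60951283  0.46735792 -1.15151996] [ 406.45132315 -193.64219264  179.21296459]
[336 190]
```

View pics/g.png

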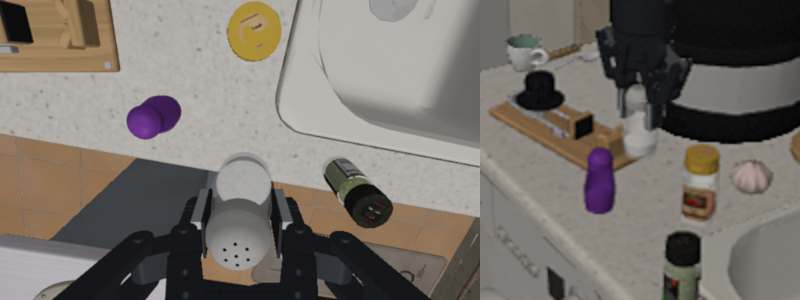

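The mill is held (lateral centring looks right, width 36 mm suggests a waist). I'll check the lean and the offset in the hand before placing it.

Run:
```python
from mv import *; from vis import *
R=ori(.19,1)
env.reach([486,30,180],R); s=monitor.get_obs(); t=np.array(s["tcp_pos"]); print(t,s["gripper_width"],s["clock"])
r=cams.read_camera("wrist"); c=cam(r); d=outline_of("mill","wrist"); print([(round(e["conf"],2),e["centre"],e["pixels"].sum()) for e in d])
im=r["img"][:,:,::-1].copy(); k=2.5; x0,y0=220,160; big=cv2.resize(im[y0:y0+230,x0:x0+200],None,fx=k,fy=k,interpolation=cv2.INTER_CUBIC)
def dr(P,col): cv2.polylines(big,[np.round((proj(c,P)+.5-[x0,y0])*k).astype(np.int32)],True,col,1)
B=t-[0,0,41]
for rr,h,col in((22,0,(0,0,255)),(22,37,(0,255,255)),(17,79,(0,255,0))): dr(cyl(rr,rr,h,h)[:33]+B,col)
cl=cv2.resize(im[:200,:],(300,94)); out=np.zeros((big.shape[0],800,3),np.uint8); out[:,:500]=big; out[:94,500:]=cl
cv2.imwrite("pics/g2.png",out)
```

```text
[485.79363142  29.21598029 179.80805951] 36.496669547127695 9.7667
[(0.65, [319.8, 285.5], np.int64(11536)), (0.55, [437.9, 280.6], np.int64(2688))]
```

View pics/g2.png

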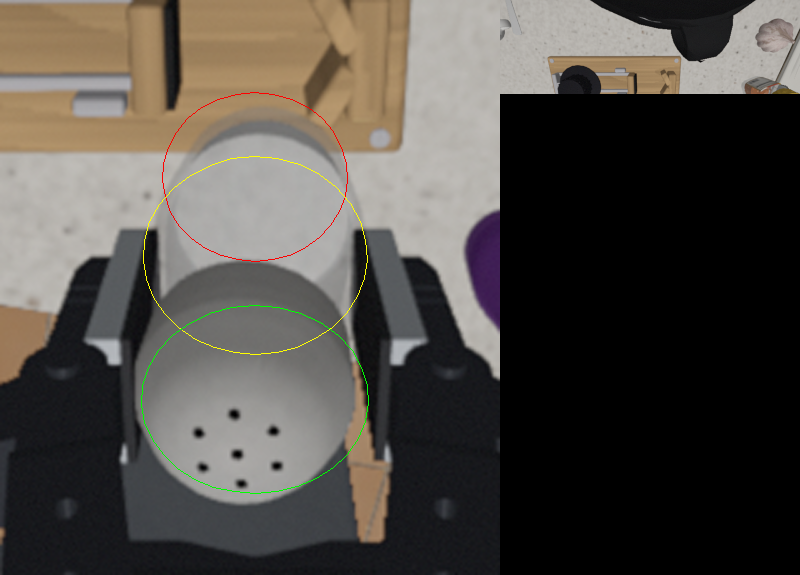

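In the hand the mill leans under 2° and its base is within ~1 mm laterally, and ~2 mm toward the robot. Now placing it.

Run:
```python
from mv import *; from vis import *
R=ori(.19,1); o=monitor.get_obs
env.move_linear([488,30,100],vel=100); env.wait(.2); print(o()["tcp_pos"])
hit=env.move_linear([488,30,51],vel=25,contact_N=3); s=o(); print(hit,s["tcp_pos"],s["ft_force"],s["moment"],s["gripper_width"])
```

```text
[488.43202225  29.96582937 100.61757491]
True [488.01559548  29.97816456  53.48882728] [-0.23974554  0.14700817  4.30068547] [ 0.06368833  0.05169814 -0.0347421 ] 36.13654321528181
```

Contact at exactly the expected height (base top). Releasing and looking.

Run:
```python
from mv import *; from vis import *
R=ori(.19,1); o=monitor.get_obs
env.gripper_to(60); env.wait(.2); s=o(); print(s["grip_force"],s["gripper_width"],s["tcp_pos"])
env.move_linear([488,30,150],vel=100); env.move_linear([435,60,240],vel=200)
r=cams.read_camera("wrist"); c=cam(r); np.savez("w3.npz",**r)
m=outline_of("clamp","wrist")[0]
x,f=fit([(c,m["pixels"].astype(float))],lambda x:clampparts(x)+[cyl(22,22,12,86,-70)],[473,98,.19,59],[5,5,.03,5]);print("clamp",x.round(3),f,o()["clock"])
x[3]=59
def g(p): a=x[2];p=np.asarray(p,float);return np.c_[x[0]+p[:,0]*np.cos(a)-p[:,1]*np.sin(a),x[1]+p[:,0]*np.sin(a)+p[:,1]*np.cos(a),p[:,2]]
q=proj(c,g([(0,0,20)]))[0].astype(int);x0,y0=max(q[0]-140,0),max(q[1]-80,0);k=2.7
big=cv2.resize(r["img"][y0:y0+180,x0:x0+290,::-1],None,fx=k,fy=k,interpolation=cv2.INTER_CUBIC)
def dr(P,col): cv2.polylines(big,[np.round((proj(c,g(P))+.5-[x0,y0])*k).astype(np.int32)],True,col,1)
dr(box(-50,50,-130,130,12,12)[[0,2,6,4]],(0,0,255));dr([(-20,-42.5,47),(20,-42.5,47)],(0,255,0))
dr(cyl(38,38,40,40,59)[:33],(0,255,255));dr(cyl(22,22,78,78,59)[:33],(0,255,255));dr(cyl(22,22,12,12,-70)[:33],(255,0,0));dr(cyl(17,17,91,91,-70)[:33],(255,0,0))
cv2.imwrite("pics/p.png",big)
```

```text
0.0 60.523737058066324 [486.92200926  30.08066146  52.5305289 ]
clamp [4.73282e+02 9.86690e+01 1.95000e-01 6.06920e+01] 0.10673431080889645 15.1667
```

View pics/p.png

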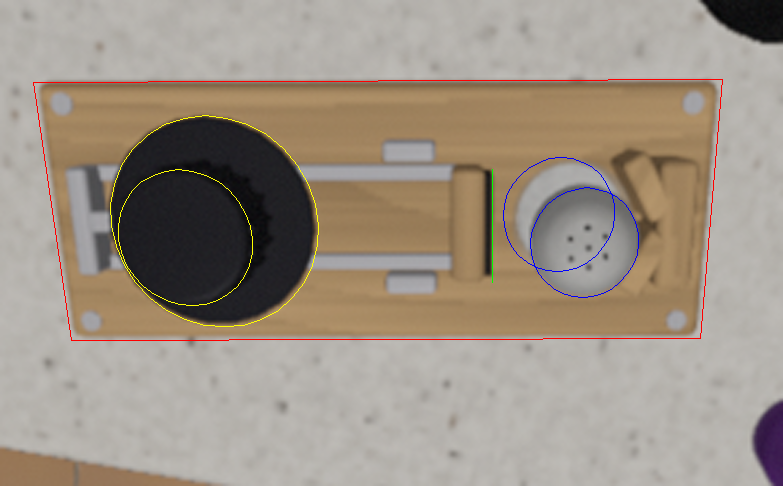

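The mill stands in the gap with its dome on the expected seat circle (585,243), the jaw is open, and the knob overlay at clamp y = 59 fits. Next: grasp the knob and turn it in small steps while watching the moment.

```bash
cat > turn.py <<'E'
import sys
from mv import *
def turn(maxdeg,step=2.0):
    o=monitor.get_obs; m0=o()["moment"][2]; q=np.array(o()["joints"],float); q0=q[5]; t0=o()["clock"]; log=[]; pk=0
    while q[5]-q0<maxdeg and o()["clock"]<62:
        q[5]+=step; env.movej(q); m=o()["moment"][2]-m0; log.append((round(q[5]-q0),round(m,2))); pk=max(pk,m)
        if m<-.1 or m>.38 or (pk>.08 and m<.01): print("event",log[-1]); break
    print(log[::3],log[-4:],"t",o()["clock"]-t0)
E
python3 - <<'E'
from turn import *
o=monitor.get_obs
K=[461.8,156.6]; R=ori(.195,0)
env.gripper_to(85); env.reach(K+[120],R); print(o()["joints"].__repr__()[:120])
print(env.move_linear(K+[44],vel=80,contact_N=5)); s=o();print(s["tcp_pos"],s["moment"])
env.gripper_to(36,22); s=o();print(s["gripper_width"],s["grip_force"],s["ft_force"],s["moment"],s["clock"])
turn(10)
s=o();print(s["ft_force"],s["gripper_width"],s["tcp_pos"],s["eef_rot"][0],s["clock"])
E
```

```text
array([ 1.05450210e+01,  1.36939777e+01,  1.06499093e+02, -2.87144641e-03,
        5.97925361e+01, -9.06108496e+01])
False
[462.25065739 156.690612    44.39762291] [ 0.00308124  0.00858556 -0.01918177]
43.53823043242938 23.064245581626892 [-1.14981867  5.05417235  3.54742517] [ 0.64301088  0.18141216 -0.00280522] 19.5917
event (4, np.float64(-0.14))
[(2, np.float64(0.0))] [(2, np.float64(0.0)), (4, np.float64(-0.14))] t 0.5
[-0.11304802  1.12046137  1.45294999] 43.283222709902645 [461.81887162 157.85264752  44.69299376] [-9.92303419e-01 -1.23829531e-01  4.13492159e-04] 20.0917
```

At 4° we are far before the notch, so −0.14 is the turning resistance (sign convention reversed: resistance is negative). Continue with that sign.

Run:
```python
from turn import *
o=monitor.get_obs; m0=-.003; q=np.array(o()["joints"],float); a0=-90.6; log=[]
while q[5]-a0<112 and o()["clock"]<55:
    q[5]+=2; env.movej(q); s=o(); m=-(s["moment"][2]-m0); log.append((round(q[5]-a0),round(float(m),2)))
    if m>.36: print("stop firm"); break
    if q[5]-a0>28 and m<0: print("pull ahead"); env.gripper_to(85); break
print(log, s["ft_force"].round(1),o()["clock"], o()["gripper_width"])
```

```text
stop firm
[(6, 0.28), (8, 0.11), (10, 0.13), (12, -0.01), (14, 0.0), (16, 0.05), (18, 0.31), (20, 0.16), (22, 0.12), (24, 0.05), (26, 0.08), (28, 0.22), (30, 0.21), (32, 0.07), (34, 0.04), (36, 0.01), (38, 0.2), (40, 0.32), (42, 0.29), (44, 0.29), (46, 0.41)] [-1.2 -5.4  4. ] 25.3417 43.343391772014655
```

Run:
```python
from vis import *; from mv import *
o=monitor.get_obs
for i in range(5): env.wait(.1); s=o(); print(round(-s["moment"][2]-.003,2),s["ft_force"].round(1))
r=cams.read_camera("top"); c=cam(r)
for t in("clamp_jaw","jaw_tail"):
    for d in outline_of(t,"top")[:2]:
        ys,xs=np.nonzero(d["pixels"]); print(t,d["conf"],d["centre"],xs.min(),xs.max())
p=proj(c,[[485,35,30]])[0].astype(int)
old=np.load("top.npz")["img"]
f=lambda im:cv2.resize(im[p[1]-40:p[1]+40,p[0]-65:p[0]+45,::-1],(720,300) if 0 else (412,300),interpolation=cv2.INTER_CUBIC)
cv2.imwrite("pics/t5.png",np.vstack([f(old),f(r["img"])]));print(o()["clock"])
```

```text
0.35 [-0.8 -5.2  3.4]
0.32 [-1.4 -5.2  3.9]
0.44 [-0.9 -5.6  3.7]
0.43 [-1.4 -5.7  3.5]
0.36 [-0.7 -6.2  4.2]
clamp_jaw 0.64 [269.2, 205.2] 213 279
jaw_tail 0.56 [271.1, 201.9] 215 278
25.9917
```

View pics/t5.png

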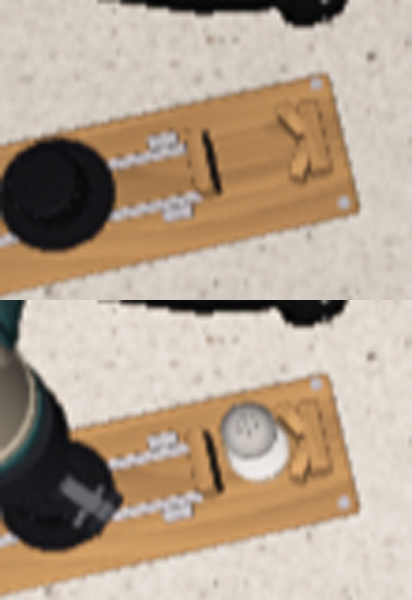

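No snap yet (jaw unchanged; mill fine), and a lateral load plus an ~11° ripple suggests off-centre stick-slip. Regrip centred and a bit firmer.

```bash
cat > go.py <<'E'
from mv import *
o=monitor.get_obs
def meas():
    v=[]
    for _ in range(3): env.wait(.02); v.append(np.r_[o()["moment"][2],o()["ft_force"]])
    return np.mean(v,0)
def regrip(K,yaw,f):
    env.gripper_to(60); env.move_linear(K+[44],ori(yaw,0),vel=40); env.wait(.1); m0=meas(); env.gripper_to(36,f); env.wait(.1); m=meas()
    print("grip",m0.round(2),m.round(2),o()["tcp_pos"].round(1),round(o()["gripper_width"],2),o()["clock"]); return m0[0]
def turn(K,yaw,n,m0,step=2.5,hi=.45):
    log=[]
    for i in range(n):
        yaw-=np.radians(step); env.movej(kinematics.solve_ik(K+[44],ori(yaw,0))); m=meas(); t=m0-m[0]; log.append((round(float(t),2),round(float(m[1])),round(float(m[2]))))
        if t>hi: print("firm"); break
        if t<-.12: print("pull ahead"); break
    print(log,"yaw",yaw,o()["clock"]); return yaw
E
python3 - <<'E'
from go import *
K=[461.8,157.0]; yaw=.195-np.radians(46)
m0=regrip(K,yaw,35)
turn(K,yaw,5,m0)
E
```

```text
grip [ 0.03  0.04 -0.21 -0.19] [-0.07 -0.09  1.43  2.55] [462.  157.2  44.3] 42.89 27.1333
firm
[(0.49, 1, 2)] yaw -0.6514846872172497 27.4333
```

The force/moment convention checks out (Mx/Fy signs), so negative Mz is the knob pulling *ahead*, i.e. the pin is at the notch edge. So let go and look.

Run:
```python
from go import *; from vis import *
print(meas().round(2)); env.gripper_to(80); env.wait(.3); print(o()["tcp_pos"],o()["clock"])
r=cams.read_camera("top"); c=cam(r)
p=proj(c,[[485,35,30]])[0].astype(int)
old=np.load("top.npz")["img"]
cv2.imwrite("pics/t6.png",cv2.resize(r["img"][p[1]-40:p[1]+40,p[0]-65:p[0]+45,::-1],(412,300),interpolation=cv2.INTER_CUBIC))
```

```text
[-0.47  0.19  1.29  4.67]
[461.78326126 156.98119442  44.0006027 ] 28.2333
```

View pics/t6.png

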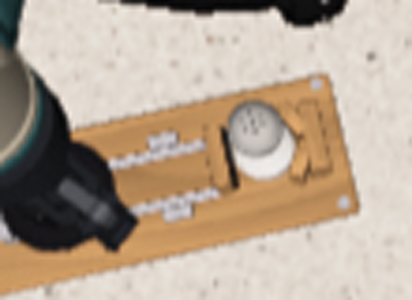

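The jaw's front edge moved from column ~213 to ~230 in the crop (~11 mm), and the mill is against the V. Retreat and check the jaw travel numerically from the same wrist pose as before.

Run:
```python
from go import *; from vis import *
K=[461.8,157.0]
env.move_linear(K+[130],vel=80); env.move_linear([435,60,240],ori(.19,0),vel=150)
env.reach([435,60,240],ori(.19,1)); env.wait(.2)
r=cams.read_camera("wrist"); a=np.load("w3.npz"); c=cam(r)
g0=cv2.cvtColor(a["img"],cv2.COLOR_RGB2GRAY); g1=cv2.cvtColor(r["img"],cv2.COLOR_RGB2GRAY)
def P(x,y,z): t=.195; return [473.2+x*np.cos(t)-y*np.sin(t),98.7+x*np.sin(t)+y*np.cos(t),z]
ca=cam(a); mm=np.linalg.norm(proj(c,[P(0,-40,47)])-proj(c,[P(0,-50,47)]))/10
for n,pt,w,h in(("jaw",P(0,-36,47),9,20),("screw/base corner",P(42,-122,12),9,9),("dome",P(0,-70,95),16,16)):
    u=np.round(proj(ca,[pt])[0]).astype(int); T=g0[u[1]-h:u[1]+h,u[0]-w:u[0]+w]; S=g1[u[1]-h-12:u[1]+h+12,u[0]-w-22:u[0]+w+22]
    m=cv2.matchTemplate(S,T,cv2.TM_CCOEFF_NORMED); _,v,_,l=cv2.minMaxLoc(m); print(n,"shift mm",((l[0]-22)/mm).round(1),((l[1]-12)/mm).round(1),round(v,2))
print(o()["tcp_pos"],o()["clock"],o()["ft_force"])
```

```text
jaw shift mm 11.7 1.0 0.97
screw/base corner shift mm 0.0 1.0 0.97
dome shift mm 4.9 0.0 0.97
[434.97530638  59.99214688 240.00906501] 33.55 [-0.78865433  0.47726464  0.18086084]
```

The jaw moved 11.7 mm and the mill 4.9 mm into the V, still upright; the clamp itself is unmoved. Handing in.

```bash
python3 -c "
from plant import ticket; print(ticket.finish_job())"
```

```text
the job is handed in; nothing more can be done
None
```

The job is handed in at about 34 s: the mill stands upright in the clamp, the sprung jaw has snapped in about 11 mm onto it, I let go of the knob, and nothing touched the spice jars; the hand-in returned no verdict.

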